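# Fit-test two contact sleeves, then hold the tester's key at half travel

## Task

Two steel sleeves lie on the rubber mat: slide the one that fits over the tester's gauge pin all the way down onto the pin and leave it there, and put the one whose bore is too tight into the dark metal reject tray. Then press the tester's round spring key with the fingers until its top is level with the rim of its collar (half travel, 8 mm, not right to the bottom) and keep holding it there: the program finishes while still holding the key down. Leave the jar, the spool and the screwdriver where they are.

Things in the scene. Friction and masses are not known exactly. Their poses are not given: they have to be found in the camera images.
- tester: Grey bench tester, a box 130 (x) x 200 (y) x 50 mm high, fixed to the bench. Origin: centre of its underside on the bench; z up. On its flat top: gauge pin at (0, +55) mm, flat meter in the middle, key in its collar at (0, -55) mm. It is set down at any small yaw.
- pin_base (a point): Foot of the gauge pin, on the tester's top face (50 mm above the bench). The pin is an upright plain steel pin, 12 mm diameter, 44 mm tall, the last 4 mm tapering to 6 mm diameter.
- pin_mid (a point): Point on the pin's axis 18 mm above its foot: where the middle of a fully seated sleeve lies.
- collar_rim (a point): Centre of the top rim of the key's fixed black collar, 18 mm above the tester's top (68 mm above the bench). Collar: 60 mm outer, 48 mm inner diameter. Rim level is half travel of the key.
- key_top (a point): Centre of the key's flat round top (grey disc 40 mm diameter); moves down with the key. Unpressed it stands 8 mm above the collar's rim (76 mm above the bench).
- key (a joint): Travel of the key straight down in m: 0 released, 0.008 level with the rim, 0.016 bottomed. Spring returned: about 3 N to start it, 7 N at 0.008, 11 N at 0.016; it springs up when let go.
- sleeve_wide: Plain steel sleeve that fits: tube 30 mm outer diameter, 36 mm tall, bore 15.5 mm, standing upright on the mat, about 0.1 to 0.2 kg. Origin: centre of its lower end; z along its axis. The two sleeves look alike but for the bore.
- sleeve_wide_mid (a point): Middle of that sleeve, on its axis, 18 mm above its lower end.
- sleeve_narrow: Plain steel sleeve that does not fit: same tube, 30 mm outer diameter, 36 mm tall, bore only 9 mm, standing upright on the mat, about 0.12 to 0.24 kg. Origin: centre of its lower end; z along its axis.
- sleeve_narrow_mid (a point): Middle of that sleeve, on its axis, 18 mm above its lower end.
- mat: Black rubber parts mat 160 (x) x 90 (y) x 3 mm, fixed, on the left or the right of the tester; the sleeves stand on it about 90 mm apart along its x. Origin: centre of its underside.
- tray: Dark metal open reject tray, 120 (x) x 110 (y) x 30 mm high, walls and floor about 4 mm, fixed, on the other side of the tester from the mat. Origin: centre of its underside.
- jar: Bystander: white paste jar, 48 mm diameter, 50 mm tall, loose, beyond the tester. Origin: centre of its underside.
- spool: Bystander: grey spool, 52 mm diameter, 40 mm tall, standing, loose, beyond the tester. Origin: centre of its underside.
- screwdriver: Bystander: screwdriver lying loose on the bench beyond the tester. Origin: underside of its middle; x along it, handle to -x.
Things that resemble listed ones, but are neither listed nor needed, are in the scene too. Leave any purple look-alike of the sleeve_narrow alone.

How it is judged:
By the outcome, as a careful person would: the job done as asked, in the order asked, and still so for the second after the job is handed in, while the arm keeps its last pose, push and grip.
It also fails if it takes over 72 s, if anything falls off the work surface, if the arm or the gripper's body presses on something with over 40 N, if the wrist force passes 120 N, or if a joint passes its speed limit or range.

## Robot

A 6-joint arm with a two-finger parallel gripper is mounted at the origin on the work surface. World frame = base frame: x ahead of the robot, y to its left, z up, the work surface at z = 0. Lengths are in m, angles in rad, forces in N, time in s.
With the tool pointing down it reaches from about 0.4 to 0.825 m from the base axis. Payload 7 kg.
Tool frame: the origin (TCP) lies on the mounting face of the last link; the fingertips stand arm.tcp_to_tips ahead of it and the grasp point (between the pads) lies 159 mm ahead of it (arm.tcp_to_tips is the distance from the TCP to the fingertips, in m); z points along the fingers, y is the direction in which the jaws open and shut (so a half turn about z gives the same grasp; the last joint's range is limited). The gripper opens to 88 mm and grips with 3 to 60 N. Pads are 19 mm wide; open, the fingers measure 130 mm over their backs; the gripper's body (78 mm by 193 mm) begins 47 mm behind the grasp point.
Start: joints at [1.53, 0.359, 0.012, 0, -1.224, -0.288], TCP at [0.218, 0.639, 0.405] pointing down, gripper open.
Joint ranges: [-3.07, 3.07], [-1.43, 2.12], [-1.02, 1.25], [-3.03, 1.67], [-3.05, -0], [-3.03, 3.03]. Speed limits (rad/s): [2.39, 2.39, 3.01, 3.14, 3.14, 3.14].

## Interface

Orientations are given as [roll, pitch, yaw] about the fixed x, y, z axes, in that order (R = Rz(yaw) Ry(pitch) Rx(roll)).
In Python, from station import arm, cams, job_done, finder gives the robot as it stands.
- The arm moves only by the tool play_rows, never from a script. Its argument "targets" is a list that holds one entry, the list of rows, each a list of 4 numbers: the shift along the tool's x, y, z in m, then the turn about the tool's z in degrees. A call has 1 to 5 rows; each row is the pose to reach, as a shift and turn from the pose commanded when the call began, along the tool's axes at that moment; what a row does not reach only later rows make up. A row lasts 1/8 s, in which the tool goes at most 62.5 mm and 10.7 degrees, less where a joint would pass 70% of its speed; a pose out of reach is approached as far as the arm can. A call with a gripper value outside its range is refused whole. "grip" is the closure in counts, from 0 (fully open) to 255 (shut), set as the call begins (left out, the last holds). The fingers move at their own pace and stop on an object; "newtons" is the grip in N (left out, the last holds). Time passes only in rows, so rows that repeat a pose let the fingers close. It gives the time, the measured TCP pose, the force and the opening at its end, in the units of the state.
- arm.get_state(): the state, without advancing time (a new reading comes with each control period).
- cams.grab_frame(name): name is "side" or "top" or "wrist"; returns (picture, depth): 400x640x3 uint8, red, green, blue; 400x640 float32, m along the optical axis (not along the pixel's ray), 0 where there is no reading.
- cams.camera_params(name): a dict with "intrinsics" (3x3 intrinsics, pixels), "position" and "attitude" of the camera in the world. Camera axes: x right, y down, z forward; pixel columns grow to the right and rows downward; lengths in m; the calibration is good to about 2 mm. The wrist camera is an equidistant fisheye: a pixel r from the principal point sees the ray r / f radians off the axis. A picture is of the moment at which its call begins: read the wrist's pose just before it. camera_params takes no time and is no camera call; for the wrist camera it gives the pose at the moment of the call.
- job_done(): hands the job in, once; it reports no verdict.
Trained networks look in the newest picture that a camera, given by its name, has taken for a name from the list of things; names that differ only in an ending like _2 or _b are one class to them, and where a whole thing is asked for, a point or a joint stands for the part that bears it (a point fixed in the world has none). Each returns a list of dicts, best first, with "score" (0 to 1); they miss things now and then, are a little off and sometimes report something else, mostly with a low value. They report only what shows in the picture. A call takes as long as a camera call. They do not tell look-alikes from the thing itself.
- finder.find_in(camera, query): "xyz" ([x, y, z] in m, in world coordinates, good to about 4 mm: the middle of the surface that is visible of it).
- finder.masks_of(camera, query): "mask" (400x640 bool, what is visible of it).
The state is a dict: "t": time; "q": joint angles; "qd": joint speeds; "joint_efforts": joint torques, N m; "eef_pos": TCP position; "ee_rot": TCP orientation; "force": force on the tool from outside, world axes, zero at the start; "moment": the same for the moment, N m; "width": finger opening in m.
Only numpy, scipy, OpenCV 4.12 (cv2) and the standard library are available. Lean on these libraries where they do the work, as an engineer would, in place of code of your own. Each camera call takes 0.05 s, during which the arm holds its last target. There are 200 camera calls.

## Working session

There is one attempt and no reset: what is moved stays moved. The work goes in short steps, Python scripts to look and compute and a tool call to move; the robot and the scene stay as the last step left them, time stands still between calls to the robot, and variables do not carry over. Pictures are saved under pics/ and viewed, about 8 in all and at most 12, crops included, and the job is handed in when it is done.

Besides the shell and the picture viewer there is one more tool, called as name([rows], argument=value, ...), one row to a line, values as JSON. play_rows: Moves the arm, as the interface text tells. Its arguments: {"type":"object","properties":{"targets":{"type":"array","items":{"type":"array","items":{"type":"array","items":{"type":"number"}}}},"grip":{"type":"number"},"newtons":{"type":"number"}},"required":["targets"]}

```bash
ls; mkdir -p pics; cat > h.py <<'E'
import numpy as np, cv2
from station import arm,cams,job_done,finder
from scipy.spatial.transform import Rotation as R
def att(p):
    a=np.array(p["attitude"]); return a if a.shape==(3,3) else (R.from_quat(a).as_matrix() if a.size==4 else R.from_euler('xyz',a).as_matrix())
def world(p,u,v,d):
    K=np.array(p["intrinsics"]); c=np.array([(u-K[0,2])/K[0,0]*d,(v-K[1,2])/K[1,1]*d,d]); return att(p)@c+np.array(p["position"])
def save(n,im): cv2.imwrite("pics/"+n,cv2.cvtColor(im,cv2.COLOR_RGB2BGR))
E
python3 - <<'E'
from h import *
s=arm.get_state(); print(s, arm.tcp_to_tips)
im={}
for c in("side","top"):
    p=cams.camera_params(c); print(c,p)
    a,d=cams.grab_frame(c); im[c]=a; np.savez(f"{c}0.npz",a=a,d=d)
    for q in ("tester","sleeve_wide","sleeve_narrow","tray","mat","key_top","pin_mid"):
        print(c,q,[(np.round(r["xyz"],3).tolist(),round(r["score"],2)) for r in finder.find_in(c,q)[:4]])
save("a.png",np.vstack([im["side"],im["top"]])[:, :][::1]) 
save("side.png",im["side"]);save("top.png",im["top"])
E
```

```text
pics
{'t': 0.0, 'q': array([ 1.53013453e+00,  3.59381110e-01,  1.10854871e-02, -4.05057517e-04,
       -1.22409046e+00, -2.88105942e-01]), 'qd': array([ 0.00032691,  0.00166514, -0.0007987 ,  0.0001327 , -0.00132888,
       -0.0016416 ]), 'joint_efforts': array([ 3.05304602e-04, -5.82709908e+01,  2.93059123e+01,  6.99741080e+00,
        6.97597337e-03, -1.46000339e-04]), 'eef_pos': array([0.21786623, 0.63867033, 0.40372788]), 'ee_rot': array([ 3.13996021e+00, -8.66731757e-05, -3.28905611e-01]), 'force': array([ 0.76854252,  0.14135987, -0.7508475 ]), 'moment': array([ 0.00734528, -0.01978871,  0.00569623]), 'width': 0.08737773771123535} 0.1781
side {'intrinsics': array([[436.5673644 ,   0.        , 320.20016141],
       [  0.        , 436.5673644 , 212.63230163],
       [  0.        ,   0.        ,   1.        ]]), 'position': array([0.10630988, 0.53688891, 0.73276854]), 'attitude': array([-2.31359749,  0.0171064 , -2.44432349])}
side tester [([0.511, -0.006, 0.054], 0.89)]
side sleeve_wide [([0.556, 0.271, 0.032], 0.59)]
side sleeve_narrow [([0.378, 0.284, 0.037], 0.68), ([0.476, 0.
[... 231 characters left out ...]
49], 0.3)]
side pin_mid [([0.515, -0.008, 0.05], 0.7)]
top {'intrinsics': array([[479.92613913,   0.        , 315.79343913],
       [  0.        , 479.92613913, 197.04754737],
       [  0.        ,   0.        ,   1.        ]]), 'position': array([ 0.34527183, -0.00965922,  1.07922495]), 'attitude': array([-2.91508511e+00, -2.72017772e-03, -1.46914669e+00])}
top tester [([0.523, -0.029, 0.05], 0.82)]
top sleeve_wide [([0.558, 0.263, 0.037], 0.72)]
top sleeve_narrow [([0.476, 0.273, 0.039], 0.73), ([0.379, 0.278, 0.038], 0.46)]
top tray [([0.558, -0.31, 0.006], 0.85)]
top mat [([0.516, 0.268, 0.001], 0.7)]
top key_top [([0.523, -0.082, 0.074], 0.81)]
top pin_mid [([0.53, -0.028, 0.05], 0.81)]
```

View pics/top.png

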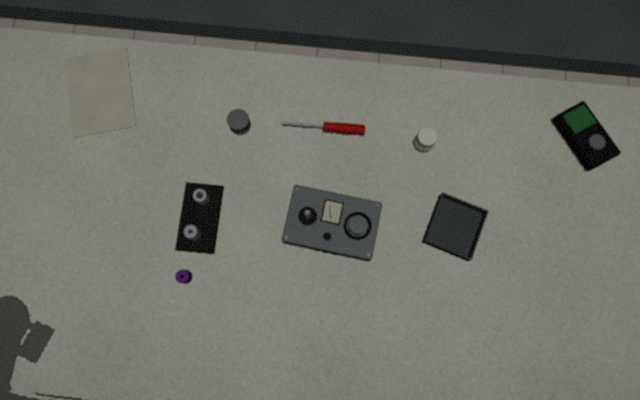

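```bash
python3 - <<'E'
from h import *
p=cams.camera_params("top");K=np.array(p["intrinsics"]);a=np.load("top0.npz")["a"]
def px(X):
    c=att(p).T@(np.array(X)-np.array(p["position"])); return K[0,0]*c[0]/c[2]+K[0,2],K[1,1]*c[1]/c[2]+K[1,2]
cr=[]
for X in ([.558,.265,.039],[.476,.275,.039],[.379,.28,.039],[.53,.028,.07]):
    u,v=map(int,px(X)); print(u,v); cr.append(cv2.resize(a[max(0,v-30):v+30,u-30:u+30],(380,290),interpolation=cv2.INTER_CUBIC))
save("crop.png",np.vstack([np.hstack(cr[:2]),np.hstack(cr[2:])]))
E
```

```text
201 197
190 233
181 277
305 217
```

View pics/crop.png

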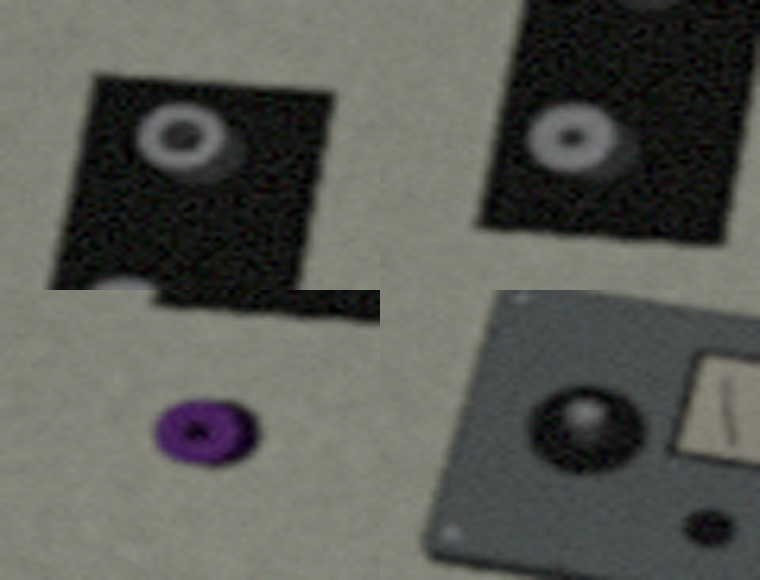

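The top view shows these candidates:
- Sleeve at px (201,197) on the mat: large bore, so sleeve_wide.
- Sleeve at px (190,233) on the mat: small bore, so sleeve_narrow.
- Purple thing at (181,277), off the mat: the look-alike, to be left alone.

The pin is at about (307,214), the key at (357,225) and the tray at (455,226). The crop confirms the bores.

```bash
cat >> h.py <<'E'
def cloud(p,d):
    K=np.array(p["intrinsics"]); v,u=np.mgrid[:400,:640]
    c=np.stack([(u-K[0,2])/K[0,0]*d,(v-K[1,2])/K[1,1]*d,d],-1); return c@att(p).T+np.array(p["position"])
E
python3 - <<'E'
from h import *
for c in("top","side"):
    p=cams.camera_params(c);z=np.load(f"{c}0.npz");d=z["d"];W=cloud(p,d);ok=d>0
    def box(x0,x1,y0,y1,z0,z1): return ok&(W[...,0]>x0)&(W[...,0]<x1)&(W[...,1]>y0)&(W[...,1]<y1)&(W[...,2]>z0)&(W[...,2]<z1)
    def rect(m,n):
        P=W[m]; r=cv2.minAreaRect((P[:,:2]*1000).astype(np.float32)); print(c,n,len(P),"mean",P.mean(0).round(4),"rect",np.round(r[0],1),np.round(r[1],1),round(r[2],1))
    rect(box(.52,.60,.22,.31,.034,.046),"wide top")
    rect(box(.43,.52,.22,.31,.034,.046),"narrow top")
    rect(box(.40,.65,-.16,.13,.044,.056),"tester")
    rect(box(.45,.6,-.13,-.03,.071,.082),"key")
    rect(box(.45,.6,-.13,-.03,.064,.071),"collar")
    rect(box(.45,.6,0,.08,.06,.11),"pin")
    rect(box(.45,.68,-.40,-.2,.024,.036),"tray rim")
    r=W[box(.45,.6,0,.08,.058,.11)]; print("zmax pin",r[:,2].max() if len(r) else None, "bench",np.median(W[box(.3,.4,-.1,.1,-.05,.05)][:,2]))
p=cams.camera_params("wrist");print(p)
a,d=cams.grab_frame("wrist");save("w0.png",a)
E
```

```text
top wide top 105 mean [0.5617 0.2705 0.0387] rect [562.2 270.9] [28.4 27.5] 10.4
top narrow top 132 mean [0.4789 0.2779 0.0391] rect [478.9 277.8] [27.4 28.6] 62.4
top tester 4770 mean [ 0.5295 -0.0227  0.0502] rect [531.1 -28.1] [200.5 130.7] 83.6
top key 287 mean [ 0.5245 -0.0828  0.0759] rect [523.6 -85.1] [49.5 52.3] 53.8
top collar 203 mean [ 0.5246 -0.0821  0.0676] rect [524.8 -83.6] [58.6 58. ] 4.9
top pin 38 mean [0.5353 0.0263 0.0873] rect [536.7  26. ] [10.8 11.8] 58.6
top tray rim 454 mean [ 0.553  -0.3059  0.0293] rect [ 553.2 -303.7] [111.4 121.3] 72.8
zmax pin 0.09635040629507552 bench 0.0002944032854802492
side wide top 144 mean [0.5608 0.2712 0.0384] rect [561.3 270.8] [28.8 29.3] 25.6
side narrow top 188 mean [0.4783 0.2783 0.0387] rect [479.3 277.8] [28.3 29.7] 79.8
side tester 3203 mean [ 0.5264 -0.0122  0.0505] rect [531.6 -28.7] [201.6 131.4] 83.8
side key 185 mean [ 0.5245 -0.0816  0.0761] rect [524.6 -83.9] [38.5 38.6] 36.4
side collar 145 mean [ 0.52  -0.075  0.068] rect [524.8 -81.6] [58.1 60.3] 45.0
side pin 79 mean [0.5354 0.0281 0.0795] rect [536.8  27.8] [11.8 10. ] 22.0
side tray rim 359 mean [ 0.5505 -0.303   0.0286] rect [ 554.4 -304.1] [113.1 123.5] 72.8
zmax pin 0.09768604474149889 bench 0.0006795910804578975
{'intrinsics': array([[309.70691629,   0.        , 319.3410281 ],
       [  0.        , 309.70691629, 199.10188842],
       [  0.        ,   0.        ,   1.        ]]), 'position': array([0.29345672, 0.61342247, 0.38470874]), 'attitude': array([ 2.84331667e+00, -1.90032983e-04, -1.89890350e+00])}
```

View pics/w0.png

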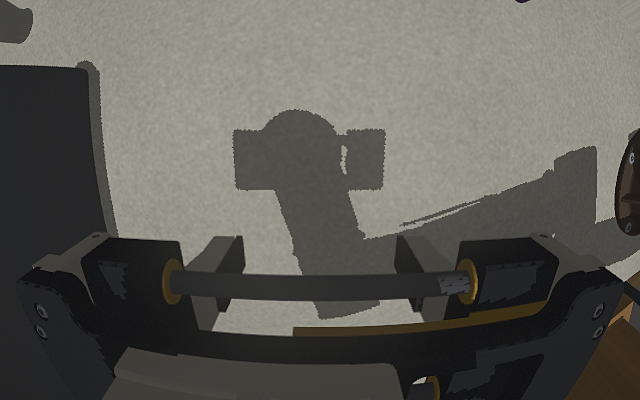

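The wrist view shows the two fingertips at about (220,280) and (415,280), with open bench below.

The tester fit is centre (0.531,-0.028), yaw -6.3°. That puts the pin at (0.537,0.027) and the key at (0.525,-0.083), matching the direct measurements. Moving above sleeve_wide with tool yaw -5°.

```bash
cat > go.py <<'E'
import sys
from h import *
# usage: go.py gx gy gz yawdeg   (grasp point target; tool down) -> tool shift + turn
g=np.array(list(map(float,sys.argv[1:4]))); yaw=float(sys.argv[4])
s=arm.get_state(); M=R.from_euler('xyz',s["ee_rot"]).as_matrix()
t=g+[0,0,.159]; dl=M.T@(t-s["eef_pos"])
print("t",round(s["t"],2),"grasp",(s["eef_pos"]-[0,0,.159]).round(4),"yaw",np.degrees(s["ee_rot"][2]).round(2),"F",np.round(s["force"],1),"w",round(s["width"],4))
print("shift",dl.round(4),"turn",round(np.degrees(s["ee_rot"][2])-yaw,2))
E
python3 go.py .5618 .2708 .12 -5
```

```text
t 0.85 grasp [0.218  0.6388 0.2457] yaw -18.84 F [-0.   0.2 -0.3] w 0.0877
shift [0.4442 0.2373 0.1257] turn -13.84
```

play_rows([
  [[0.05, 0.027, -0.01, -4], [0.1, 0.054, -0.01, -8], [0.15, 0.081, -0.01, -13.8], [0.2, 0.108, -0.01, -13.8], [0.25, 0.135, -0.01, -13.8]],
], grip=0)

```text
t: 1.48
eef_pos: [0.412, 0.4288, 0.415]
ee_rot: [-3.141, -0.0, -0.088]
force: [0.9, 0.8, -0.4]
width: 0.0873
```

```bash
python3 go.py .5618 .2708 .12 -5
```

```text
t 1.48 grasp [0.412  0.4288 0.256 ] yaw -5.02 F [ 0.9  0.8 -0.4] w 0.0873
shift [0.1631 0.1444 0.1359] turn -0.02
```

play_rows([
  [[0.04, 0.036, 0.034, 0], [0.08, 0.072, 0.068, 0], [0.12, 0.108, 0.102, 0], [0.163, 0.144, 0.136, 0], [0.163, 0.144, 0.136, 0]],
])

```text
t: 2.1
eef_pos: [0.5618, 0.2695, 0.2756]
ee_rot: [3.138, 0.003, -0.092]
force: [-0.6, 0.8, -0.1]
width: 0.0877
```

```bash
python3 - <<'E'
from h import *
p=cams.camera_params("wrist"); a,d=cams.grab_frame("wrist"); save("w1.png",a); np.savez("w1.npz",a=a,d=d)
K=np.array(p["intrinsics"]);v,u=np.mgrid[:400,:640]
x,y=u-K[0,2],v-K[1,2]; r=np.hypot(x,y); th=r/K[0,0]; k=np.tan(th)/np.maximum(r,1e-9)
c=np.stack([x*k*d,y*k*d,d],-1)@att(p).T+p["position"]
for n,X in(("wide",(.5618,.2708)),("narrow",(.479,.278))):
    m=(d>0)&(abs(c[...,0]-X[0])<.025)&(abs(c[...,1]-X[1])<.025)&(abs(c[...,2]-.039)<.005)
    P=c[m]; print(n,len(P),P.mean(0).round(4) if len(P) else 0, cv2.minEnclosingCircle((P[:,:2]*1000).astype(np.float32)) if len(P) else 0)
E
python3 go.py .5618 .2708 .028 -5
```

```text
wide 899 [0.5632 0.2706 0.0384] ((562.5155639648438, 270.6121520996094), 14.872179985046387)
narrow 411 [0.4751 0.2785 0.0385] ((478.9824523925781, 277.9918212890625), 14.567625999450684)
t 2.15 grasp [0.5617 0.2705 0.1177] yaw -5.22 F [-0.3 -0.5  0.4] w 0.0874
shift [ 0.0003 -0.0005  0.0897] turn -0.22
```

View pics/w1.png

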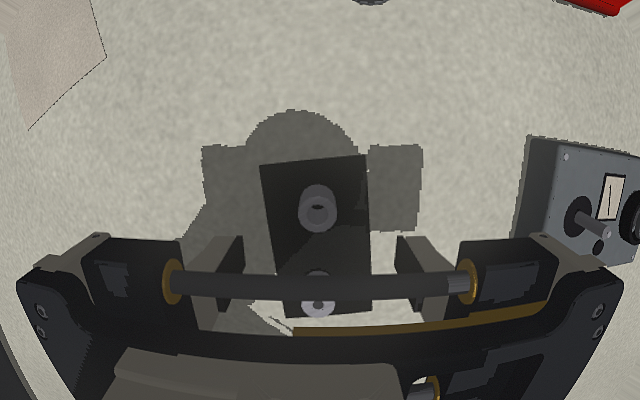

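The wrist view shows sleeve_wide at (318,208), between the fingers, and sleeve_narrow at (318,300). The wrist depth agrees with the top camera to within 1 mm, so I'm descending to grasp.

play_rows([
  [[0.0005, 0, 0.05, 0], [0.0005, 0, 0.075, 0], [0.0005, 0, 0.089, 0], [0.0005, 0, 0.089, 0], [0.0005, 0, 0.089, 0]],
])

```text
t: 2.78
eef_pos: [0.5616, 0.2733, 0.1911]
ee_rot: [-3.14, -0.002, -0.087]
force: [-0.0, 1.3, 0.4]
width: 0.0871
```

play_rows([
  [[0, 0, 0, 0], [0, 0, 0, 0], [0, 0, 0, 0], [0, 0, 0, 0], [0, 0, 0, 0]],
], grip=255, newtons=25)

```text
t: 3.4
eef_pos: [0.5612, 0.2725, 0.1897]
ee_rot: [3.142, 0.0, -0.088]
force: [0.2, 0.0, 0.9]
width: 0.0434
```

```bash
python3 go.py .5373 .0265 .16 -5
```

```text
t 3.4 grasp [0.5612 0.2725 0.0307] yaw -5.04 F [0.2 0.  0.9] w 0.0434
shift [-0.0022  0.2471 -0.1293] turn -0.04
```

play_rows([
  [[0, 0, 0, 0], [0, 0, 0, 0], [0, 0, 0, 0]],
])

```text
t: 3.78
eef_pos: [0.5612, 0.2724, 0.1896]
ee_rot: [3.141, 0.0, -0.088]
force: [0.0, -1.6, -0.4]
width: 0.0288
```

play_rows([
  [[0, 0, -0.05, 0], [0, 0, -0.1, 0], [0, 0.03, -0.129, 0], [0, 0.08, -0.129, 0], [0, 0.13, -0.129, 0]],
])

```text
t: 4.4
eef_pos: [0.5493, 0.1419, 0.319]
ee_rot: [-3.141, -0.001, -0.087]
force: [1.2, -0.5, -0.9]
width: 0.0286
```

```bash
python3 go.py .5373 .0265 .16 -5
```

```text
t 4.4 grasp [0.5493 0.1419 0.16  ] yaw -5.0 F [ 1.2 -0.5 -0.9] w 0.0286
shift [-1.900e-03  1.161e-01 -1.000e-04] turn 0.0
```

play_rows([
  [[-0.002, 0.04, 0, 0], [-0.002, 0.08, 0, 0], [-0.002, 0.116, 0, 0], [-0.002, 0.116, 0, 0]],
])

```text
t: 4.9
eef_pos: [0.537, 0.0257, 0.3186]
ee_rot: [3.142, 0.001, -0.091]
force: [-0.5, 0.7, -1.1]
width: 0.0285
```

```bash
cat >> h.py <<'E'
def wcloud(p,d):
    K=np.array(p["intrinsics"]);v,u=np.mgrid[:400,:640]
    x,y=u-K[0,2],v-K[1,2]; r=np.hypot(x,y); k=np.tan(r/K[0,0])/np.maximum(r,1e-9)
    return np.stack([x*k*d,y*k*d,d],-1)@att(p).T+p["position"]
E
python3 go.py .5373 .0265 .16 -5
python3 - <<'E'
from h import *
g=arm.get_state()["eef_pos"]-[0,0,.159]
p=cams.camera_params("wrist"); a,d=cams.grab_frame("wrist"); save("w2.png",a); np.savez("w2.npz",a=a,d=d);c=wcloud(p,d)
ps=cams.camera_params("side"); a2,d2=cams.grab_frame("side"); np.savez("s2.npz",a=a2,d=d2); cs=cloud(ps,d2)
save("s2.png",cv2.resize(a2[80:330,160:480],(800,600)))
for n,C,D in(("wrist",c,d),("side",cs,d2)):
    for nm,z0,z1 in(("sleeve",.135,.165),("sleevetop",.163,.173),("pin",.055,.09),("pintop",.09,.1)):
        m=(D>0)&(abs(C[...,0]-.537)<.022)&(abs(C[...,1]-.0265)<.03)&(C[...,2]>z0)&(C[...,2]<z1)
        P=C[m]
        if len(P)>3: print(n,nm,len(P),P.mean(0).round(4),P.min(0).round(4),P.max(0).round(4), cv2.minEnclosingCircle((P[:,:2]*1000).astype(np.float32)))
E
```

```text
t 4.9 grasp [0.537  0.0257 0.1596] yaw -5.2 F [-0.5  0.7 -1.1] w 0.0285
shift [ 0.0003 -0.0009 -0.0004] turn -0.2
wrist sleeve 2646 [0.546  0.0253 0.1528] [ 0.5293 -0.0035  0.1351] [0.5529 0.0552 0.165 ] ((547.9564208984375, 25.856536865234375), 29.470613479614258)
wrist sleevetop 1599 [0.5463 0.0251 0.1674] [ 0.5349 -0.0023  0.163 ] [0.5529 0.052  0.173 ] ((547.9777221679688, 24.826181411743164), 27.248260498046875)
wrist pin 216 [0.5421 0.0253 0.0745] [0.5343 0.02   0.0551] [0.544 0.032 0.09 ] ((537.8519287109375, 25.810400009155273), 6.299039363861084)
wrist pintop 133 [0.5395 0.0255 0.0924] [0.5351 0.0203 0.09  ] [0.5434 0.0318 0.0953] ((538.2573852539062, 25.97833251953125), 5.854348659515381)
side sleeve 233 [0.5298 0.0312 0.1524] [ 0.5227 -0.0017  0.1353] [0.5527 0.0565 0.165 ] ((538.072021484375, 27.2763671875), 31.53729820251465)
side sleevetop 96 [0.529  0.0262 0.1678] [ 0.5227 -0.0033  0.163 ] [0.5506 0.0564 0.173 ] ((537.521484375, 26.456966400146484), 32.50869369506836)
side pin 72 [0.5351 0.028  0.0726] [0.5306 0.0214 0.0551] [0.5416 0.0321 0.0897] ((536.0372924804688, 26.920339584350586), 5.987144947052002)
side pintop 17 [0.5373 0.0272 0.0931] [0.5313 0.0206 0.0901] [0.5436 0.032  0.0957] ((537.4866943359375, 26.70026397705078), 6.212390422821045)
```

View pics/w2.png

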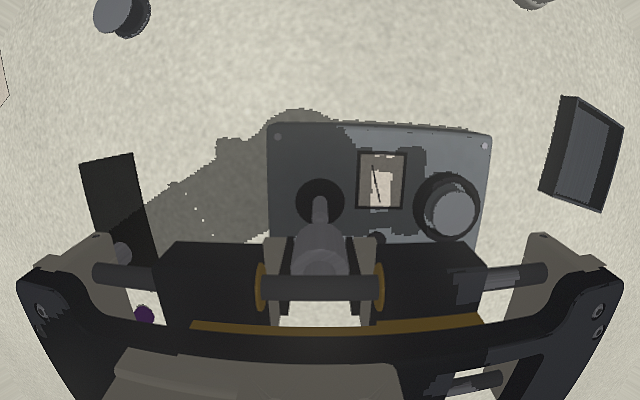

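The wrist view shows the held sleeve at (318,255) above the pin, whose tip is at (320,205). I'll get the relative offset from fixed-radius circle fits in the same cloud.

```bash
cat > fit.py <<'E'
from h import *
from scipy.optimize import least_squares
def fit(P,r,x0): return least_squares(lambda c:np.hypot(P[:,0]-c[0],P[:,1]-c[1])-r,x0,loss="soft_l1",f_scale=.001).x
E
python3 - <<'E'
from fit import *
p=cams.camera_params("wrist")
for n in("w2","s2"):
    d=np.load(n+".npz")["d"]; C=wcloud(p,d) if n[0]=="w" else cloud(cams.camera_params("side"),d)
    for nm,z0,z1,w,r in(("sleeve",.136,.164,.0105,.015),("pin",.058,.088,.01,.006)):
        m=(d>0)&(abs(C[...,0]-.537)<.022)&(abs(C[...,1]-.0262)<w)&(C[...,2]>z0)&(C[...,2]<z1)
        P=C[m]; c=fit(P,r,[.537,.026]); print(n,nm,len(P),c.round(4), np.std(np.hypot(*(P[:,:2]-c).T)-r).round(4))
E
```

```text
w2 sleeve 1195 [0.5386 0.0279] 0.0031
w2 pin 173 [0.5382 0.0275] 0.0003
s2 sleeve 80 [0.5394 0.0273] 0.0021
s2 pin 57 [0.5381 0.0251] 0.0011
```

Aligned to under 1 mm. Lowering.

play_rows([
  [[0, -0.0005, 0.02, 0], [0, -0.0005, 0.035, 0], [0, -0.0005, 0.043, 0], [0, -0.0005, 0.051, 0], [0, -0.0005, 0.051, 0]],
])

```text
t: 5.62
eef_pos: [0.5373, 0.0278, 0.2667]
ee_rot: [3.14, 0.002, -0.088]
force: [-0.6, -4.8, -4.5]
width: 0.029
```

play_rows([
  [[0, 0.001, 0.01, 0], [0, 0.001, 0.018, 0], [0, 0.001, 0.025, 0], [0, 0.001, 0.028, 0], [0, 0.001, 0.028, 0]],
])

```text
t: 6.25
eef_pos: [0.5375, 0.0272, 0.2393]
ee_rot: [3.142, 0.0, -0.088]
force: [0.2, -1.1, -1.8]
width: 0.0287
```

play_rows([
  [[0, 0, 0.002, 0], [0, 0, 0.003, 0], [0, 0, 0.003, 0]],
])

```text
t: 6.62
eef_pos: [0.5376, 0.0272, 0.2367]
ee_rot: [-3.141, -0.0, -0.088]
force: [-0.0, 0.2, -2.2]
width: 0.0286
```

play_rows([
  [[0, 0, 0, 0], [0, 0, 0, 0], [0, 0, 0, 0], [0, 0, 0, 0]],
], grip=60)

```text
t: 7.12
eef_pos: [0.5376, 0.0272, 0.2367]
ee_rot: [-3.141, -0.0, -0.088]
force: [-0.2, 0.5, 0.4]
width: 0.0629
```

play_rows([
  [[0, 0, -0.02, 0], [0, 0, -0.06, 0], [0, 0, -0.1, 0], [0, 0, -0.1, 0]],
])

```text
t: 7.62
eef_pos: [0.5385, 0.0274, 0.3401]
ee_rot: [-3.139, -0.006, -0.087]
force: [0.2, 0.5, -0.6]
width: 0.0674
```

```bash
python3 go.py .4790 .2779 .12 -5
python3 - <<'E'
from fit import *
p=cams.camera_params("wrist"); a,d=cams.grab_frame("wrist"); C=wcloud(p,d)
m=(d>0)&(abs(C[...,0]-.5375)<.02)&(abs(C[...,1]-.0265)<.02)&(C[...,2]>.055)
P=C[m]; print(len(P),np.histogram(P[:,2],np.arange(.05,.11,.004)),P[:,2].max())
save("w3.png",a[100:330,170:470])
E
```

```text
t 7.62 grasp [0.5385 0.0274 0.1811] yaw -5.01 F [ 0.2  0.5 -0.6] w 0.0674
shift [-0.0816 -0.2442  0.0612] turn -0.01
1285 (array([  0,  26,  38,  44,  48,  49,  53,  75, 487, 281, 138,  21,   0,
         0]), array([0.05 , 0.054, 0.058, 0.062, 0.066, 0.07 , 0.074, 0.078, 0.082,
       0.086, 0.09 , 0.094, 0.098, 0.102, 0.106])) 0.27169099143461795
```

View pics/w3.png

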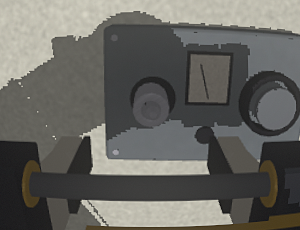

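The crop shows the sleeve on the pin at (152,103), and its top is at about 0.086 m, so it is fully seated. Next is sleeve_narrow.

play_rows([
  [[-0.02, -0.058, 0, 0], [-0.04, -0.116, 0, 0], [-0.06, -0.174, 0.02, 0], [-0.0816, -0.23, 0.04, 0], [-0.0816, -0.2442, 0.061, 0]],
], grip=0)

```text
t: 8.3
eef_pos: [0.4764, 0.2803, 0.2741]
ee_rot: [3.141, 0.001, -0.085]
force: [-0.1, -0.7, 0.3]
width: 0.0874
```

```bash
python3 go.py .4790 .2779 .029 -5
```

```text
t 8.3 grasp [0.4764 0.2803 0.1151] yaw -4.86 F [-0.1 -0.7  0.3] w 0.0874
shift [0.0029 0.0021 0.0861] turn 0.14
```

play_rows([
  [[0.002, 0.002, 0.05, 0], [0.002, 0.002, 0.075, 0], [0.002, 0.002, 0.086, 0], [0.002, 0.002, 0.086, 0]],
])

```text
t: 8.8
eef_pos: [0.4794, 0.2752, 0.1889]
ee_rot: [3.14, 0.001, -0.088]
force: [-0.3, 0.2, 1.5]
width: 0.088
```

play_rows([
  [[0, 0, 0, 0], [0, 0, 0, 0], [0, 0, 0, 0], [0, 0, 0, 0], [0, 0, 0, 0]],
], grip=255, newtons=25)

```text
t: 9.43
eef_pos: [0.4796, 0.2754, 0.1898]
ee_rot: [-3.141, -0.0, -0.088]
force: [0.2, -0.1, 0.4]
width: 0.0432
```

play_rows([
  [[0, 0, 0, 0], [0, 0, 0, 0], [0, 0, 0, 0]],
])

```text
t: 9.8
eef_pos: [0.4796, 0.2755, 0.1897]
ee_rot: [-3.141, -0.0, -0.088]
force: [-0.7, -0.1, 0.1]
width: 0.029
```

```bash
python3 go.py .554 -.304 .18 -17
```

```text
t 9.8 grasp [0.4796 0.2755 0.0307] yaw -5.03 F [-0.7 -0.1  0.1] w 0.029
shift [ 0.125   0.5707 -0.1494] turn 11.97
```

play_rows([
  [[0, 0, -0.05, 0], [0, 0, -0.1, 0], [0.02, 0.04, -0.149, 0], [0.03, 0.095, -0.149, 0], [0.04, 0.15, -0.149, 0]],
])

```text
t: 10.42
eef_pos: [0.5059, 0.1209, 0.3392]
ee_rot: [-3.141, -0.001, -0.087]
force: [1.4, -0.2, -2.0]
width: 0.0293
```

play_rows([
  [[0.011, 0.055, 0, 0], [0.022, 0.11, 0, 0], [0.033, 0.165, 0, 4], [0.044, 0.22, 0, 8], [0.055, 0.275, 0, 12]],
])

```text
t: 11.05
eef_pos: [0.5365, -0.1581, 0.3384]
ee_rot: [3.142, 0.001, -0.3]
force: [1.5, 0.9, -1.4]
width: 0.0292
```

```bash
python3 go.py .554 -.304 .12 -17
```

```text
t 11.05 grasp [ 0.5365 -0.1581  0.1794] yaw -17.17 F [ 1.5  0.9 -1.4] w 0.0292
shift [0.0598 0.1342 0.0594] turn -0.17
```

play_rows([
  [[0.02, 0.045, 0, 0], [0.04, 0.09, 0, 0], [0.06, 0.134, 0.03, 0], [0.06, 0.134, 0.06, 0], [0.06, 0.134, 0.06, 0]],
])

```text
t: 11.68
eef_pos: [0.5534, -0.3023, 0.2755]
ee_rot: [-3.142, 0.007, -0.299]
force: [-0.7, 0.1, -0.7]
width: 0.029
```

```bash
python3 go.py .554 -.304 .034 -17
```

```text
t 11.68 grasp [ 0.5534 -0.3023  0.1165] yaw -17.14 F [-0.7  0.1 -0.7] w 0.029
shift [0.0016 0.0015 0.0825] turn -0.14
```

play_rows([
  [[0.001, 0.0015, 0.04, 0], [0.001, 0.0015, 0.065, 0], [0.001, 0.0015, 0.078, 0], [0.001, 0.0015, 0.083, 0], [0.001, 0.0015, 0.083, 0]],
])

```text
t: 12.3
eef_pos: [0.5559, -0.3036, 0.1966]
ee_rot: [3.142, -0.001, -0.297]
force: [0.4, -0.9, -1.1]
width: 0.0293
```

play_rows([
  [[0, 0, 0, 0], [0, 0, 0, 0]],
])

```text
t: 12.55
eef_pos: [0.5557, -0.3038, 0.1965]
ee_rot: [-3.142, -0.001, -0.297]
force: [-0.5, -0.1, -0.8]
width: 0.0289
```

Grasp z is 0.0375, so the sleeve is still about 6 mm above the floor. Lowering 5 mm, then releasing narrowly.

play_rows([
  [[0, 0, 0.003, 0], [0, 0, 0.006, 0], [0, 0, 0.006, 0]],
])

```text
t: 12.92
eef_pos: [0.5555, -0.3037, 0.1907]
ee_rot: [3.141, -0.0, -0.297]
force: [-2.3, 2.6, 8.5]
width: 0.0291
```

play_rows([
  [[0, 0, 0, 0], [0, 0, 0, 0], [0, 0, 0, 0], [0, 0, 0, 0]],
], grip=130)

```text
t: 13.42
eef_pos: [0.5555, -0.3037, 0.1895]
ee_rot: [3.142, 0.0, -0.297]
force: [0.0, 0.0, -0.9]
width: 0.043
```

play_rows([
  [[0, 0, -0.02, 0], [0, 0, -0.06, 0], [0, 0, -0.12, 0], [0, 0, -0.14, 0]],
])

```text
t: 13.92
eef_pos: [0.5563, -0.3041, 0.334]
ee_rot: [3.141, -0.006, -0.297]
force: [0.2, 0.1, -2.5]
width: 0.0428
```

```bash
python3 go.py .5253 -.0831 .15 -6
python3 - <<'E'
from fit import *
p=cams.camera_params("wrist"); a,d=cams.grab_frame("wrist"); C=wcloud(p,d)
m=(d>0)&(abs(C[...,0]-.555)<.03)&(abs(C[...,1]+.304)<.03)&(C[...,2]>.03)&(C[...,2]<.06)
P=C[m]; print(len(P),P.mean(0),cv2.minEnclosingCircle((P[:,:2]*1000).astype(np.float32)))
# side: key and pin
p=cams.camera_params("side"); a,d=cams.grab_frame("side"); C=cloud(p,d)
for n,y,z0,z1,r in(("key",-.083,.072,.082,.03),("sleeve on pin",.0265,.083,.089,.02)):
    m=(d>0)&(np.hypot(C[...,0]-.53,C[...,1]-y)<r)&(C[...,2]>z0)&(C[...,2]<z1)
    P=C[m]; print(n,len(P),P.mean(0),np.median(P[:,2]),cv2.minEnclosingCircle((P[:,:2]*1000).astype(np.float32)))
E
```

```text
t 13.93 grasp [ 0.5563 -0.3041  0.175 ] yaw -17.01 F [ 0.2  0.1 -2.5] w 0.0428
shift [-0.0944 -0.2023  0.0244] turn -11.01
771 [ 0.55676589 -0.30384529  0.03909059] ((555.7169189453125, -303.60272216796875), 15.16754150390625)
key 180 [ 0.52493009 -0.08172381  0.07631208] 0.0764377763167669 ((525.9497680664062, -84.12661743164062), 21.875926971435547)
sleeve on pin 76 [0.53503493 0.02958891 0.08606611] 0.08604130409552996 ((537.8341674804688, 27.400922775268555), 15.14379596710205)
```

The narrow sleeve stands in the tray with its top at 0.039 m, and the wide one is seated with its top at 0.086 m. Now to the key with the fingers closed.

play_rows([
  [[-0.024, -0.05, 0, -4], [-0.048, -0.1, 0, -8], [-0.072, -0.15, 0, -11], [-0.0944, -0.2, 0.01, -11], [-0.0944, -0.2023, 0.024, -11]],
], grip=255, newtons=20)

```text
t: 14.65
eef_pos: [0.5239, -0.0798, 0.3051]
ee_rot: [-3.141, -0.0, -0.101]
force: [-0.3, 0.3, -0.6]
width: 0.0018
```

play_rows([
  [[0, 0, 0, 0], [0, 0, 0, 0]],
])

```text
t: 14.9
eef_pos: [0.5247, -0.0836, 0.3054]
ee_rot: [3.141, 0.001, -0.107]
force: [-0.8, 0.1, -0.1]
width: 0.0007
```

```bash
python3 go.py .5253 -.0831 .098 -6
```

```text
t 14.9 grasp [ 0.5247 -0.0836  0.1464] yaw -6.1 F [-0.8  0.1 -0.1] w 0.0007
shift [ 0.0006 -0.0006  0.0484] turn -0.1
```

play_rows([
  [[0.0005, -0.0005, 0.025, 0], [0.0005, -0.0005, 0.04, 0], [0.0005, -0.0005, 0.047, 0], [0.0005, -0.0005, 0.047, 0], [0.0005, -0.0005, 0.047, 0]],
])

```text
t: 15.52
eef_pos: [0.5254, -0.0823, 0.2593]
ee_rot: [-3.142, -0.001, -0.105]
force: [-0.2, 0.6, -0.4]
width: 0.0004
```

play_rows([
  [[0, 0, 0.002, 0], [0, 0, 0.002, 0], [0, 0, 0.002, 0]],
])

```text
t: 15.9
eef_pos: [0.5251, -0.0821, 0.2569]
ee_rot: [-3.142, -0.0, -0.105]
force: [-0.2, 0.3, -0.6]
width: 0.0006
```

play_rows([
  [[0, 0, 0.002, 0], [0, 0, 0.002, 0], [0, 0, 0.002, 0]],
])

```text
t: 16.27
eef_pos: [0.525, -0.0822, 0.2546]
ee_rot: [3.142, 0.0, -0.105]
force: [0.3, 0.2, 0.3]
width: 0.0003
```

play_rows([
  [[0, 0, 0.002, 0], [0, 0, 0.002, 0], [0, 0, 0.002, 0]],
])

```text
t: 16.65
eef_pos: [0.5251, -0.0822, 0.2528]
ee_rot: [3.142, -0.0, -0.105]
force: [-0.9, 0.3, 3.9]
width: 0.0003
```

Contact came at about TCP z 0.254, as expected. The target is 0.246.

play_rows([
  [[0, 0, 0.002, 0], [0, 0, 0.004, 0], [0, 0, 0.006, 0], [0, 0, 0.006, 0], [0, 0, 0.006, 0]],
])

```text
t: 17.27
eef_pos: [0.5251, -0.0822, 0.2468]
ee_rot: [3.142, -0.0, -0.105]
force: [-2.1, 1.1, 6.8]
width: 0.0007
```

```bash
cat > key.py <<'E'
from fit import *
s=arm.get_state(); print(s["t"],s["eef_pos"],s["force"])
for n in("side","top","wrist"):
    p=cams.camera_params(n); a,d=cams.grab_frame(n); C=(wcloud if n=="wrist" else cloud)(p,d)
    r=np.hypot(C[...,0]-.5253,C[...,1]+.0831)
    for nm,r0,r1 in(("key",.0,.017),("rim",.025,.029)):
        m=(d>0)&(r>r0)&(r<r1)&(C[...,2]>.056)&(C[...,2]<.08); z=C[m][:,2]
        print(n,nm,len(z),np.percentile(z,[10,25,50,75,90]).round(4) if len(z) else 0)
    save(f"k_{n}.png",a); np.savez(f"k_{n}.npz",a=a,d=d)
E
python3 key.py
```

```text
17.275 [ 0.52509136 -0.08220247  0.24679411] [-2.13691646  1.11735483  6.77426806]
side key 59 [0.0675 0.0689 0.0704 0.0757 0.0785]
side rim 127 [0.0585 0.0606 0.0655 0.0682 0.0697]
top key 0 0
top rim 8 [0.066  0.0674 0.0687 0.069  0.0693]
wrist key 833 [0.0677 0.0681 0.0687 0.0745 0.0775]
wrist rim 936 [0.067  0.0674 0.0678 0.0683 0.0687]
```

Key is at about 0.0685 and the rim at 0.0678, so 0.7 mm is left, which matches the TCP (0.2468 against 0.2461).

play_rows([
  [[0, 0, 0.0007, 0], [0, 0, 0.0007, 0], [0, 0, 0.0007, 0], [0, 0, 0.0007, 0]],
])

```text
t: 17.92
eef_pos: [0.5251, -0.0822, 0.2462]
ee_rot: [3.142, -0.0, -0.105]
force: [-2.3, -0.2, 6.7]
width: 0.0003
```

```bash
python3 key.py; python3 - <<'E'
import cv2
a=cv2.imread("pics/k_wrist.png"); b=cv2.imread("pics/k_top.png")
cv2.imwrite("pics/fin.png",cv2.vconcat([cv2.resize(a[120:330,120:520],(570,300)),cv2.resize(b[80:290,120:520],(570,300))]))
E
```

```text
17.925 [ 0.5251014  -0.08219602  0.24616238] [-2.29947085 -0.19711673  6.6651339 ]
side key 63 [0.067  0.0681 0.0698 0.0749 0.0773]
side rim 124 [0.0585 0.0612 0.0662 0.0679 0.0693]
top key 0 0
top rim 8 [0.0642 0.0657 0.0662 0.0693 0.0695]
wrist key 869 [0.0671 0.0675 0.0681 0.0745 0.0774]
wrist rim 932 [0.067  0.0674 0.0678 0.0683 0.0687]
```

View pics/fin.png

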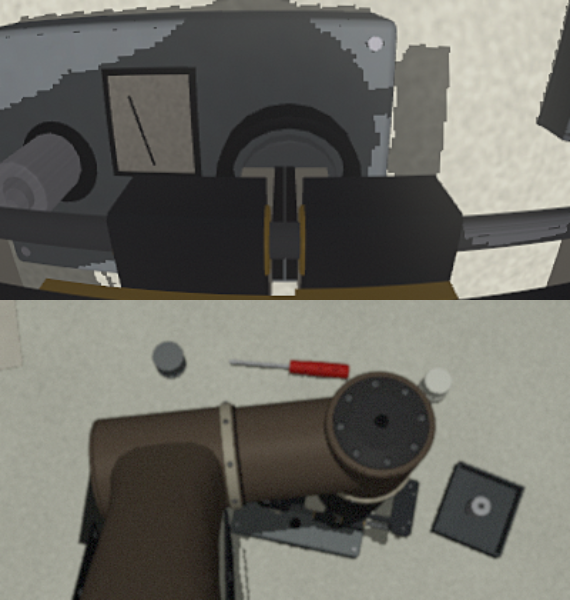

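The final view shows:
- The fingers on the key at (285,170), with the disc level with its collar.
- The wide sleeve on the pin at (40,175).
- The narrow sleeve in the tray at (480,505).
- Spool, screwdriver and jar undisturbed.

Handing in while still holding the key.

```bash
python3 -c "
from station import *
print(job_done())"
```

```text
the job is handed in; nothing more can be done
None
```

The job is handed in at about 18 s of the 72 s allowed, with the closed fingers still holding the key down.

- **Sleeves:** The wide-bore sleeve is fully down on the gauge pin, with its top measured at 86 mm as expected. The narrow-bore sleeve stands upright in the reject tray, with its top at 39 mm.
- **Key:** Wrist depth puts its top at about 67.8 mm, and the rim reads 67.8 mm. The fingertip height agrees at 68.1 mm. The push is 6.7 N, close to the 7 N given for half travel.
- **Bystanders:** The jar, spool and screwdriver show in place in the last picture. I never approached the purple look-alike, but it is not in the last crop.
- **Checks that were weak:** With the hand over the key, the side camera's readings of it were too mixed to use and the top camera saw none of it. The key level therefore rests on the wrist depth, the fingertip height and the force.

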